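# Close the pressure pot without cross-threading, then give it a charge

### The job

The bar-grip screw cap stands loose on the neck of the small grey hydraulic pot with its thread not engaged. Without lifting it off, turn the cap backward (anticlockwise from above) until it drops a clear step into the thread, then forward (clockwise) until it comes to its stop. Only then push the valve's spring-centred lever well over toward the cap, hold it there for a good second and let it spring back upright, leaving the things round about where they are.

Things in the scene. Friction and masses are not known exactly. Their poses are not given: they have to be found in the camera images.
- unit: Grey hydraulic pot, fixed: foot 124 (x) by 220 mm (y), top face at z 45 mm. Origin at the centre of its underside, z up. Neck axis at x 0, y +55 mm; lever pivot at x 0, y -65 mm, z 64 mm. Height of point cap_bar in this frame: 130 mm at the start (cap standing on the neck's crowns), 118 mm once dropped in, 114 mm at the forward stop.
- neck_axis (a point): On the neck's axis at the height of its crowns, 78 mm up; axes as the unit's. Three-start right-hand thread: 45 degree wide entry gaps centred at 46, 166, 286 degrees (anticlockwise from x). Clockwise of each gap a flat crown, groove under it, then an upright tooth 10 mm above the crown. The teeth block a cap on the crowns from turning forward, and a dropped cap from turning farther backward.
- cap_bar (a point): Loose aluminium screw cap, 88 mm diameter, 0.2 to 0.45 kg. Point on its axis, inside the upright bar grip, 60 mm above the skirt's lower edge; z up, x along the bar. Bar 72 mm long (x), 16 mm thick (y), its top 16 mm above this point, the cap's flat top face 16 mm below it. Three inner lugs: one under the bar's +x end, others 120 degrees on; 18 degrees wide each.
- cap_axis (a point): Centre of the cap's skirt edge, axes as cap_bar. Its x axis stands anticlockwise of the unit's x by 95 to 135 degrees at the start. Turned backward past about 155 degrees (blocked at about 175) the cap falls by its own weight, if the fingers let it slide or let go. Turned forward from there it sinks 4 mm more, to a hard stop at 90 degrees, the bar along the unit's y.
- lever (a joint): Tilt of the valve lever in rad: 0 upright (spring-centred), positive when leaning toward the cap (unit's +y); ends at +-0.5. Spring 0.9 N m/rad: about 4 N at the knob for 0.4 rad. It returns to 0 when let go.
- lever_knob (a point): Middle of the lever's black pear-shaped knob, 26 mm diameter and 38 mm high (from 24 mm below to 14 mm above this point), on a 10 mm stem, 90 mm above the pivot; 154 mm above the table when upright.
- tape_roll: Roll of brown tape, 93 mm across and 48 mm high, between the pot and the mug, beyond the wooden case; leave it alone. Origin at the centre of its underside.
- mug: Green and white mug, 88 mm high, beyond the wooden case; leave it alone. Origin at the centre of its underside.

How it is judged:
By the outcome, as a careful person would: the job done as asked, in the order asked, and still so for the second after the job is handed in, with the robot touching nothing.
It also fails if it takes over 54 s, if anything falls off the work surface, if the arm or the gripper's body presses on something with over 40 N, if the wrist force passes 120 N, or if a joint passes its speed limit or range.

### The arm

A 7-joint arm with a two-finger parallel gripper is mounted at the origin on the work surface; the furniture and walls round the work are solid. World frame = base frame: x ahead of the robot, y to its left, z up, the work surface at z = 0. Lengths are in m, angles in degrees, forces in N, time in s.
With the tool pointing down it reaches from about 0.35 to 0.9 m from the base axis. Payload 19.9 kg.
Tool frame: the origin (TCP) lies at the very end of the fingers, on their centre line; the grasp point (between the pads) lies 19 mm behind it; z points along the fingers, y is the direction in which the jaws open and shut (so a half turn about z gives the same grasp; the last joint's range is limited). The gripper opens to 85 mm and grips with 20 to 120 N. Pads are 22 mm wide; open, the fingers measure 114 mm over their backs; the gripper's body (76 mm by 85 mm) begins 54 mm behind the grasp point. The pads swing forward as they close: fully open they stand 13 mm farther back than shut.
Start: joints at [43.402, 23.915, -0.59, 92.452, 0.269, 63.638, -3.037], TCP at [0.436, -0.448, 0.231] pointing down, gripper open.
Joint ranges: [-161.28, 161.28], [-22.2, 115.67], [-73.04, 71.86], [3.21, 147.25], [-68.34, 248.33], [10.77, 114.83], [-161.83, 161.83]. Speed limits (degrees/s): [108.29, 108.29, 136.94, 136.94, 172.46, 172.46, 172.46].

### API

Orientations are given as [roll, pitch, yaw] about the fixed x, y, z axes, in that order (R = Rz(yaw) Ry(pitch) Rx(roll)).
In Python, from rig import ctrl, viewer gives the robot as it stands. The module is installed in compiled form; this text tells all that it offers.
- The arm moves only by the shell command python3 -m jog 'ROWS' [FORCE]. ROWS is JSON, a list of rows, each an object of numbers: "x", "y", "z": the shift along the tool's x, y, z in m; "ax", "ay", "az": the turn, a rotation vector about the tool's x, y, z in rad; "claw": the finger opening in m, from 0 to 0.0854. A call has 1 to 20 rows; each row is the pose to reach, as a shift and turn from the pose measured when the call began, along the tool's axes at that moment; what a row does not reach only later rows make up. A row lasts 1/8 s, in which the tool goes at most 62.5 mm and 10.7 degrees, less where a joint would pass 70% of its speed; a pose out of reach is approached as far as the arm can. A call with a gripper value outside its range is refused whole. The fingers move at their own pace and stop on an object; FORCE is the grip in N (left out, the last holds). Time passes only in rows, so rows that repeat a pose let the fingers close. It gives the time, the measured TCP pose, the force and the opening at its end, in the units of the state.
- ctrl.state(): the state, without advancing time (a new reading comes with each control period).
- viewer.camera(name): name is "scene" or "top" or "wrist"; returns a dict with "img" (420x560x3 uint8, red, green, blue), "intrinsics" (3x3 intrinsics, pixels), "eye" and "orientation" of the camera in the world. Camera axes: x right, y up, looking along -z (the intrinsics and any distortion apply to the point x, -y, -z); pixel columns grow to the right and rows downward; lengths in m; the calibration is good to about 2 mm. A picture is of the moment at which its call begins. There is no depth.
- ctrl.hand_in(): hands the job in, once; it reports no verdict.
The state is a dict: "time_s": time; "joint_positions": joint angles; "joint_vel": joint speeds; "effort": joint torques, N m; "eef_pos": TCP position; "tool_rot": TCP orientation; "force": force on the tool from outside, world axes, zero at the start; "torque": the same for the moment, N m; "finger_gap": opening from 0.0 (shut) to 1.0 (fully open).
Only numpy, scipy, OpenCV 4.12 (cv2) and the standard library are available. Lean on these libraries where they do the work, as an engineer would, in place of code of your own. Each camera call takes 0.05 s, during which the arm holds its last target.

## Working session

There is one attempt and no reset: what is moved stays moved. The work goes in short steps, Python scripts to look and compute and a shell command to move; the robot and the scene stay as the last step left them, time stands still between calls to the robot, and variables do not carry over. Pictures are saved under pics/ and viewed, and the job is handed in when it is done.

```bash
mkdir -p pics; ls; python3 - <<'E'
from rig import ctrl, viewer
import cv2, numpy as np
print(ctrl.state())
for n in ("scene","top","wrist"):
    c=viewer.camera(n); cv2.imwrite(f"pics/{n}0.png",c["img"][:,:,::-1])
    print(n,{k:np.round(v,4).tolist() if not isinstance(v,str) else v for k,v in c.items() if k!="img"})
E
```

```text
pics
{'time_s': 0.0, 'joint_positions': array([43.40195192, 23.94880413, -0.59040207, 92.48554806,  0.26970901,
       63.63708985, -3.03676304]), 'joint_vel': array([-0.01606779,  0.04257305, -0.02655028, -0.07006093, -0.04905635,
       -0.00797983, -0.01073938]), 'effort': array([ 1.43928672e-03, -8.64461732e+01,  6.79823533e-01, -4.34902704e+01,
        1.91866758e-02,  7.38070667e-03, -5.81820177e-05]), 'eef_pos': array([ 0.43563863, -0.44767667,  0.23065175]), 'tool_rot': array([-1.79930132e+02,  5.56888930e-03,  4.42209257e+01]), 'force': array([0.64492521, 0.29370024, 0.33219119]), 'torque': array([ 0.01899243, -0.01396267, -0.03196415]), 'finger_gap': 0.9998375493723345}
scene {'intrinsics': [[425.0501, 0.0, 278.0052], [0.0, 425.0501, 205.4077], [0.0, 0.0, 1.0]], 'eye': [-0.1657, -0.6007, 0.5531], 'orientation': [60.5657, -0.9017, -55.5363]}
top {'intrinsics': [[492.0232, 0.0, 287.9807], [0.0, 492.0232, 211.4086], [0.0, 0.0, 1.0]], 'eye': [0.3399, -0.1396, 1.0651], 'orientation': [7.5981, -2.4416, -89.4156]}
wrist {'intrinsics': [[372.4176, 0.0, 278.9925], [0.0, 372.4176, 210.2457], [0.0, 0.0, 1.0]], 'eye': [0.4915, -0.394, 0.3735], 'orientation': [-17.9112, 0.0196, -45.7515]}
```

View pics/scene0.png

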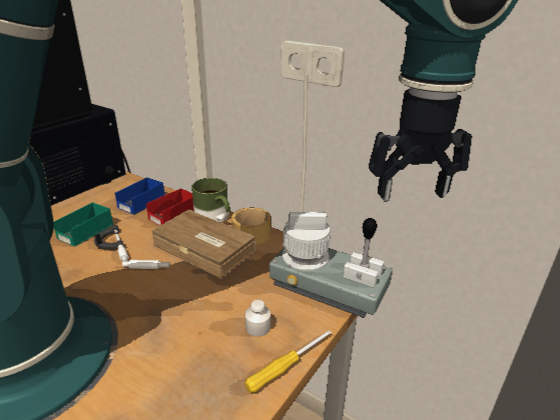

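View pics/top0.png

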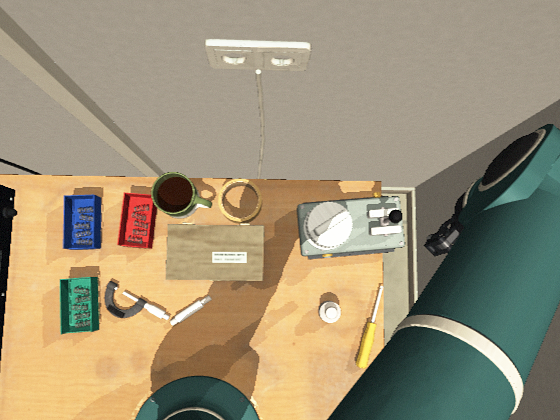

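View pics/wrist0.png

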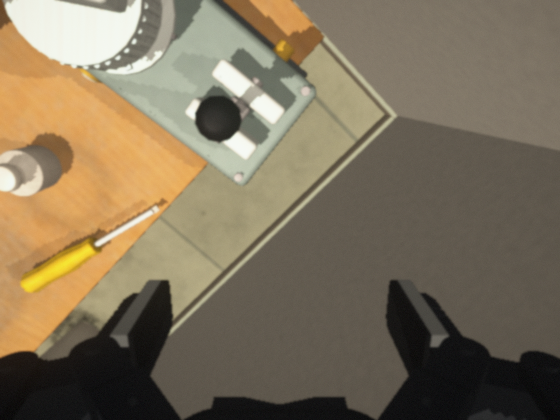

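```bash
cat > h.py <<'E'
import numpy as np, cv2
from scipy.spatial.transform import Rotation as R
from rig import ctrl, viewer
def cam(n,save=None):
    c=viewer.camera(n)
    if save: cv2.imwrite(f"pics/{save}.png",c["img"][:,:,::-1])
    return c
def Rc(c): return R.from_euler('xyz',c["orientation"],degrees=True).as_matrix()
def ray(c,u,v):
    d=np.linalg.inv(c["intrinsics"])@np.array([u,v,1.]); d=np.array([d[0],-d[1],-d[2]])
    return np.array(c["eye"]),Rc(c)@d
def onz(c,u,v,z):
    e,d=ray(c,u,v); return e+d*(z-e[2])/d[2]
def proj(c,P):
    p=Rc(c).T@(np.asarray(P,float)-c["eye"]); p=np.array([p[0],-p[1],-p[2]]); q=c["intrinsics"]@p; return q[:2]/q[2]
def tri(c1,p1,c2,p2):
    e1,d1=ray(c1,*p1);e2,d2=ray(c2,*p2)
    d1/=np.linalg.norm(d1);d2/=np.linalg.norm(d2)
    s=np.linalg.lstsq(np.c_[d1,-d2],e2-e1,rcond=None)[0]
    a=e1+s[0]*d1;b=e2+s[1]*d2
    return (a+b)/2,np.linalg.norm(a-b)
def crop(c,u0,v0,w,h,s,name):
    i=c["img"][v0:v0+h,u0:u0+w,::-1]; cv2.imwrite(f"pics/{name}.png",cv2.resize(i,None,fx=s,fy=s,interpolation=cv2.INTER_CUBIC))
E
python3 - <<'E'
from h import *
t=cam("top"); crop(t,285,175,140,100,5.5,"topc")
t=cam("scene"); crop(t,255,190,150,130,4.5,"scec")
E
```

```text
(no output)
```

View pics/topc.png

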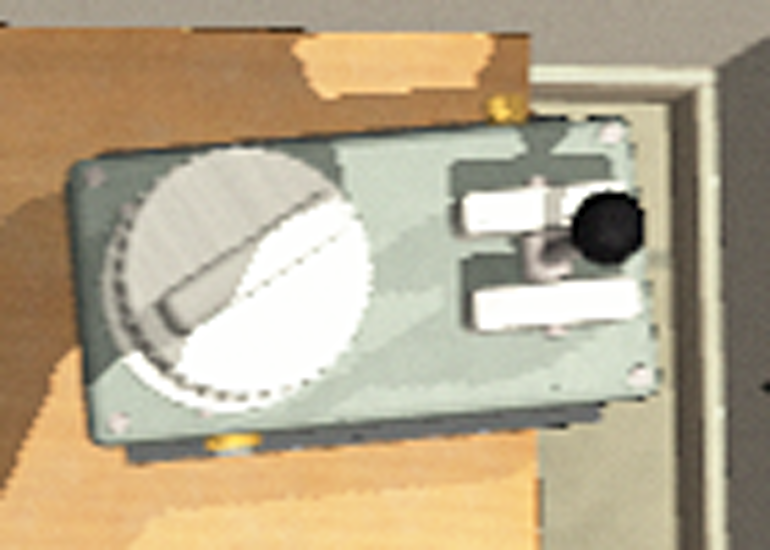

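View pics/scec.png

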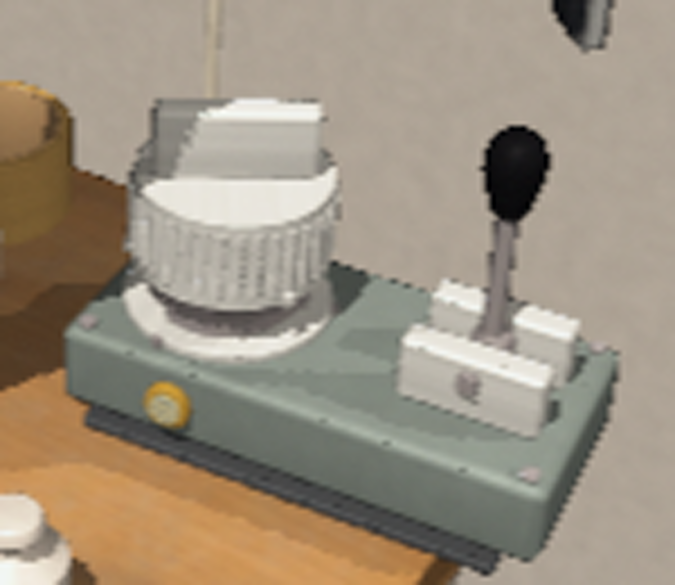

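```bash
python3 - <<'E'
from h import *
c=cam("top")
f=lambda u,v,z: onz(c,285+u/5.5,175+v/5.5,z)
s=[f(*p,.045) for p in ((97,176),(610,132),(638,373),(118,422))]
print(np.round(s,4)); ctr=np.mean(s,0); print("ctr",ctr)
yv=(s[0]+s[3]-s[1]-s[2])[:2]; xv=(s[0]+s[1]-s[2]-s[3])[:2]
yaw1=np.degrees(np.arctan2(-yv[0],yv[1])); yaw2=np.degrees(np.arctan2(xv[1],xv[0])); print(yaw1,yaw2, np.linalg.norm(yv)/2,np.linalg.norm(xv)/2)
yaw=np.radians(yaw1); Ru=np.array([[np.cos(yaw),-np.sin(yaw)],[np.sin(yaw),np.cos(yaw)]])
cap=ctr[:2]+Ru@[0,.055]; print("neck",cap,"lever",ctr[:2]+Ru@[0,-.065])
k=f(605,228,.158); print("knob",k, Ru.T@(k[:2]-ctr[:2]))
# knob tri with scene
s2=cam("scene")
print(tri(c,(285+605/5.5,175+228/5.5),s2,(255+517/4.5,190+165/4.5)))
# cap top disc (z=.114): extremes
# bar top edges
for p in ((165,300),(190,330),(328,188),(350,212),(180,335),(355,225)): 
    q=f(*p,.146); print(p,np.round(q,4), np.round(q[:2]-cap,4))
a=f(165,300,.146);b=f(328,188,.146);d=(a-b)[:2]; print("bar ang in unit",np.degrees(np.arctan2(d[1],d[0]))-yaw1, np.linalg.norm(d))
for z,pt in ((.045,[0,0]),(.078,[0,.055]),(.146,[0,.055]),(.154,[0,-.065])):
    P=[*(ctr[:2]+Ru@pt),z]; q=proj(c,P); print(pt,z,"top crop",(q-[285,175])*5.5,"scene crop",(proj(s2,P)-[255,190])*4.5)
E
```

```text
[[ 0.4864 -0.2124  0.045 ]
 [ 0.5067 -0.4105  0.045 ]
 [ 0.4139 -0.4195  0.045 ]
 [ 0.3928 -0.2209  0.045 ]]
ctr [ 0.44995159 -0.31583448  0.045     ]
5.966273031196724 5.371502798915218 0.19943241517545793 0.09362541603937116
neck [ 0.44423473 -0.2611324 ] lever [ 0.45670789 -0.38048239]
knob [ 0.45505858 -0.37814151  0.158     ] [-0.00139706 -0.06250037]
(array([ 0.45569085, -0.37946467,  0.15267261]), np.float64(0.00017148468685684154))
(165, 300) [ 0.4294 -0.2288  0.146 ] [-0.0148  0.0324]
(190, 330) [ 0.4192 -0.2374  0.146 ] [-0.025   0.0238]
(328, 188) [ 0.469 -0.285  0.146] [ 0.0248 -0.0239]
(350, 212) [ 0.4608 -0.2926  0.146 ] [ 0.0165 -0.0315]
(180, 335) [ 0.4175 -0.2339  0.146 ] [-0.0268  0.0272]
(355, 225) [ 0.4563 -0.2943  0.146 ] [ 0.012  -0.0332]
bar ang in unit 119.15507804143454 0.06880817335738379
[0, 0] 0.045 top crop [367.03724666 274.91946958] scene crop [345.83958414 334.05634701]
[0, 0.055] 0.078 top crop [234.8240874  278.80298461] scene crop [235.07087889 235.6904819 ]
[0, 0.055] 0.146 top crop [259.0954597  258.33083386] scene crop [243.06502874 102.04234836]
[0, -0.065] 0.154 top crop [608.6611773  224.75242919] scene crop [521.09171418 161.79759995]
```

```bash
python3 -m jog '[{"x":0.014,"y":-0.013,"az":-0.14},{"x":0.027,"y":-0.026,"az":-0.28},{"x":0.041,"y":-0.038,"az":-0.42},{"x":0.054,"y":-0.051,"az":-0.56},{"x":0.068,"y":-0.064,"az":-0.71},{"x":0.082,"y":-0.077,"az":-0.85},{"x":0.095,"y":-0.09,"az":-0.99},{"x":0.109,"y":-0.102,"az":-1.13},{"x":0.123,"y":-0.115,"az":-1.27},{"x":0.136,"y":-0.128,"az":-1.41},{"x":0.136,"y":-0.128,"az":-1.41},{"x":0.136,"y":-0.128,"az":-1.41}]'; python3 - <<'E'
from h import *
s=ctrl.state(); print(s["joint_positions"].round(1),s["eef_pos"],s["tool_rot"],s["force"])
c=cam("wrist","w1"); print(c["eye"],c["orientation"])
E
```

```text
[43.4 23.9 -0.6 92.5  0.3 63.6 -3. ] [ 0.43584024 -0.44784374  0.23113278] [-1.79981861e+02  3.29470536e-03  4.42206139e+01] [-0.10895788  0.53422671 -0.58890649]
[ 0.49155873 -0.3940805   0.37389018] [-1.79093391e+01 -2.41230996e-02 -4.57518313e+01]invalid input at $[0]: expected keys x, y, z, ax, ay, az, claw
```

View pics/w1.png

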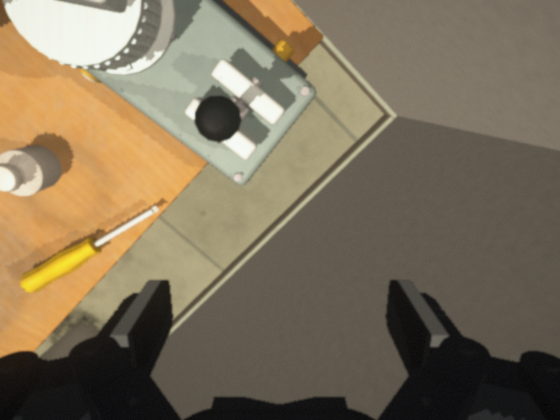

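All seven keys are required in each row, so that call was refused and nothing moved.

```bash
python3 -m jog '[{"x":0.014,"y":-0.013,"z":0,"ax":0,"ay":0,"az":-0.14,"claw":0.085},{"x":0.027,"y":-0.026,"z":0,"ax":0,"ay":0,"az":-0.28,"claw":0.085},{"x":0.041,"y":-0.038,"z":0,"ax":0,"ay":0,"az":-0.42,"claw":0.085},{"x":0.054,"y":-0.051,"z":0,"ax":0,"ay":0,"az":-0.56,"claw":0.085},{"x":0.068,"y":-0.064,"z":0,"ax":0,"ay":0,"az":-0.71,"claw":0.085},{"x":0.082,"y":-0.077,"z":0,"ax":0,"ay":0,"az":-0.85,"claw":0.085},{"x":0.095,"y":-0.09,"z":0,"ax":0,"ay":0,"az":-0.99,"claw":0.085},{"x":0.109,"y":-0.102,"z":0,"ax":0,"ay":0,"az":-1.13,"claw":0.085},{"x":0.123,"y":-0.115,"z":0,"ax":0,"ay":0,"az":-1.27,"claw":0.085},{"x":0.136,"y":-0.128,"z":0,"ax":0,"ay":0,"az":-1.41,"claw":0.085},{"x":0.136,"y":-0.128,"z":0,"ax":0,"ay":0,"az":-1.41,"claw":0.085},{"x":0.136,"y":-0.128,"z":0,"ax":0,"ay":0,"az":-1.41,"claw":0.085}]'; python3 - <<'E'
from h import *
s=ctrl.state(); print(s["joint_positions"].round(1),s["eef_pos"],s["tool_rot"],s["force"])
c=cam("wrist","w2"); print(c["eye"],c["orientation"])
E
```

```text
time_s: 1.9
eef_pos: [0.4439, -0.262, 0.2313]
tool_rot: [-180.0, 0.0, 124.8]
force: [0.2, -0.7, -0.1]
finger_gap: 0.994
[ 43.4  13.6 -18.8 107.4   5.   59.8  57.4] [ 0.44393042 -0.26200137  0.23126528] [-1.79988356e+02  3.47029528e-03  1.24821344e+02] [ 0.1648702  -0.72875509 -0.09376981]
[ 0.39828424 -0.19847481  0.37403405] [-1.79379011e+01  2.15379602e-02  3.48463467e+01]
```

View pics/w2.png

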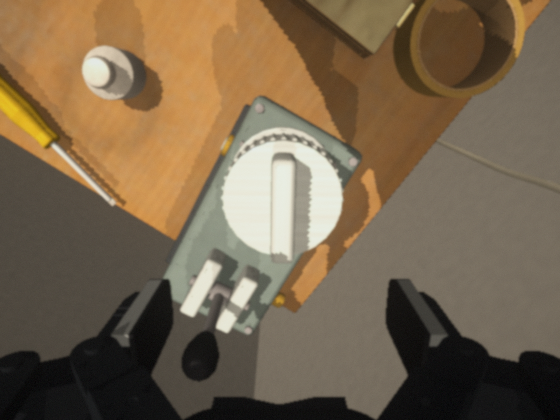

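```bash
python3 - <<'E'
from h import *
c=cam("wrist"); crop(c,210,90,160,180,4,"w2c")
for p in ((284,153),(284,261),(273,156),(294,156),(272,260),(293,260)): print(p,onz(c,*p,.146).round(4))
a=onz(c,284,156,.146);b=onz(c,283,260,.146);print((a+b)/2,np.degrees(np.arctan2(*(a-b)[1::-1])))
E
```

```text
(284, 153) [ 0.4218 -0.2271  0.146 ]
(284, 261) [ 0.4636 -0.2867  0.146 ]
(273, 156) [ 0.4173 -0.2325  0.146 ]
(294, 156) [ 0.4279 -0.2251  0.146 ]
(272, 260) [ 0.4566 -0.2907  0.146 ]
(293, 260) [ 0.4682 -0.2826  0.146 ]
[ 0.44275504 -0.25754947  0.146     ] 124.54327575158561
```

View pics/w2c.png

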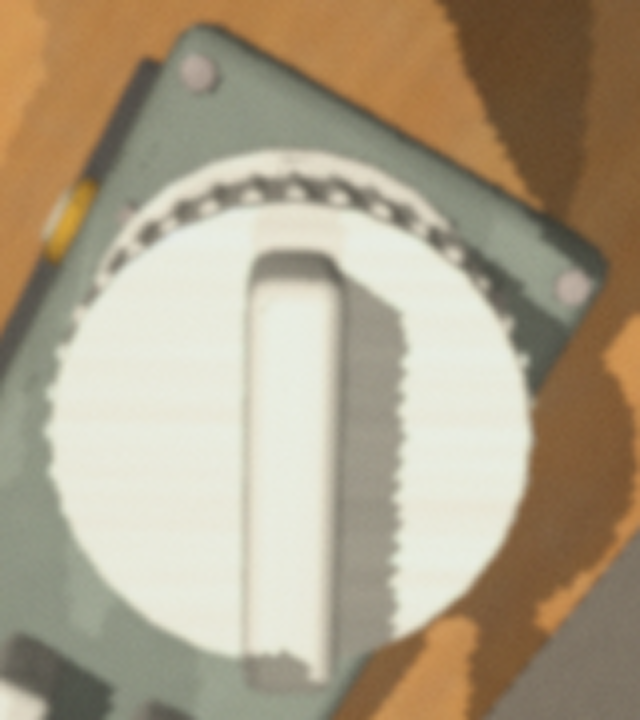

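```bash
python3 -m jog '[{"x":0.001,"y":0.001,"z":0.03,"ax":0,"ay":0,"az":0,"claw":0.06},{"x":0.001,"y":0.001,"z":0.06,"ax":0,"ay":0,"az":0,"claw":0.05},{"x":0.001,"y":0.001,"z":0.085,"ax":0,"ay":0,"az":0,"claw":0.04},{"x":0.001,"y":0.001,"z":0.103,"ax":0,"ay":0,"az":0,"claw":0.04},{"x":0.001,"y":0.001,"z":0.111,"ax":0,"ay":0,"az":0,"claw":0.04},{"x":0.001,"y":0.001,"z":0.111,"ax":0,"ay":0,"az":0,"claw":0.03},{"x":0.001,"y":0.001,"z":0.111,"ax":0,"ay":0,"az":0,"claw":0.03}]' 30; python3 - <<'E'
from h import *
s=ctrl.state(); print(s["joint_positions"].round(1),s["eef_pos"],s["tool_rot"],s["force"])
c=cam("scene");crop(c,255,130,150,150,4,"s3"); c=cam("wrist","w3")
E
```

```text
time_s: 2.88
eef_pos: [0.4445, -0.2609, 0.1208]
tool_rot: [180.0, 0.0, 124.8]
force: [0.4, -0.4, -0.5]
finger_gap: 0.348
[ 41.7  21.9 -17.6 113.1   9.   46.3  53.9] [ 0.44447319 -0.26093122  0.12083393] [1.79990714e+02 4.38316104e-02 1.24828777e+02] [ 0.44417487 -0.41341506 -0.54131473]
```

View pics/s3.png

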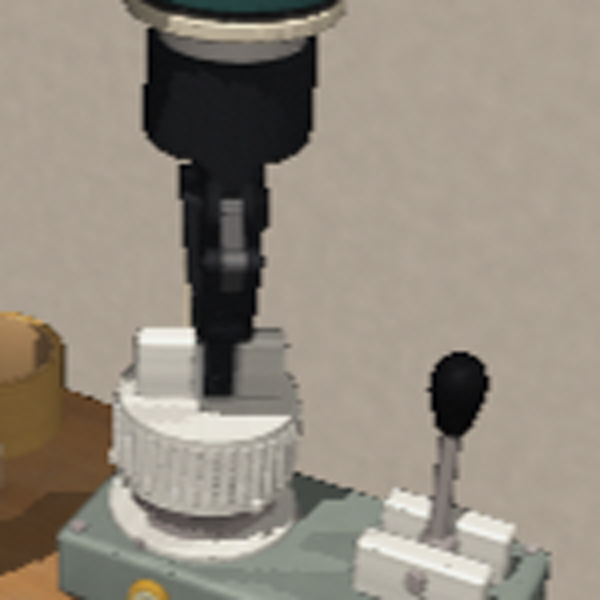

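View pics/w3.png

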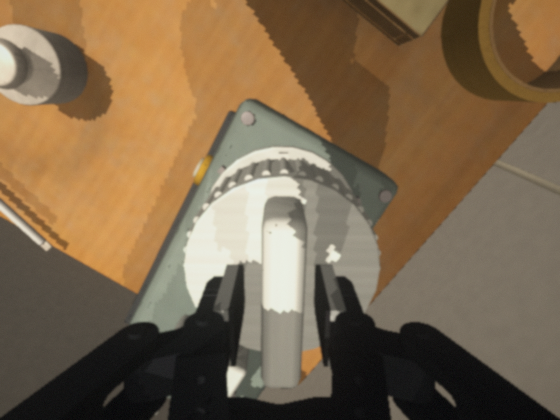

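Fingers straddle the bar, roughly centred. Closing on it.

```bash
python3 -m jog '[{"x":0,"y":0,"z":0,"ax":0,"ay":0,"az":0,"claw":0.01},{"x":0,"y":0,"z":0,"ax":0,"ay":0,"az":0,"claw":0.01},{"x":0,"y":0,"z":0,"ax":0,"ay":0,"az":0,"claw":0.01},{"x":0,"y":0,"z":0,"ax":0,"ay":0,"az":0,"claw":0.01}]' 25; python3 - <<'E'
from h import *
s=ctrl.state(); print(s["torque"],s["finger_gap"]*.0854)
E
```

```text
time_s: 3.48
eef_pos: [0.4447, -0.261, 0.1211]
tool_rot: [180.0, 0.1, 124.8]
force: [-0.0, -0.9, 4.8]
finger_gap: 0.181
[-0.13244298 -0.04326895  0.02877411] 0.015484046986651246
```

```bash
python3 -m jog '[{"x":0,"y":0,"z":0,"ax":0,"ay":0,"az":-0.08,"claw":0.01},{"x":0,"y":0,"z":0,"ax":0,"ay":0,"az":-0.16,"claw":0.01},{"x":0,"y":0,"z":0,"ax":0,"ay":0,"az":-0.24,"claw":0.01},{"x":0,"y":0,"z":0,"ax":0,"ay":0,"az":-0.32,"claw":0.01},{"x":0,"y":0,"z":0,"ax":0,"ay":0,"az":-0.4,"claw":0.01}]'; python3 - <<'E'
from h import *
s=ctrl.state(); print(s["torque"],s["finger_gap"]*.0854,s["joint_positions"].round(1))
c=cam("scene");crop(c,255,130,150,150,4,"s4"); c=cam("wrist","w4")
E
```

```text
time_s: 4.1
eef_pos: [0.4446, -0.2608, 0.1211]
tool_rot: [-180.0, 0.1, 147.9]
force: [-0.1, 1.7, 3.1]
finger_gap: 0.179
[ 0.22376823  0.25737006 -0.10612919] 0.015245452739823053 [ 45.7  22.4 -22.5 112.9  11.6  46.7  74.7]
```

View pics/w4.png

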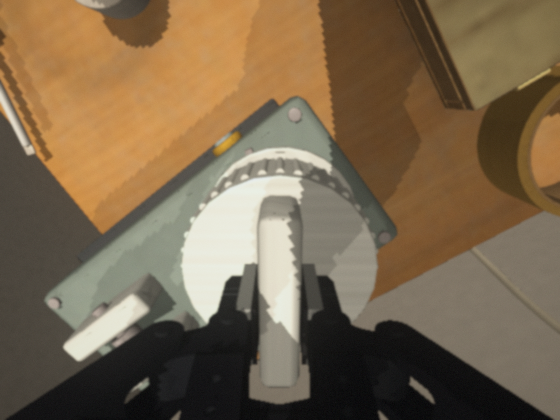

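Cap turns with the tool (bar still aligned with the image's vertical, u≈280). Continue to about 165° in the unit frame.

```bash
python3 -m jog '[{"x":0,"y":0,"z":0,"ax":0,"ay":0,"az":-0.08,"claw":0.01},{"x":0,"y":0,"z":0,"ax":0,"ay":0,"az":-0.16,"claw":0.01},{"x":0,"y":0,"z":0,"ax":0,"ay":0,"az":-0.24,"claw":0.01},{"x":0,"y":0,"z":0,"ax":0,"ay":0,"az":-0.32,"claw":0.01},{"x":0,"y":0,"z":0,"ax":0,"ay":0,"az":-0.4,"claw":0.01},{"x":0,"y":0,"z":0,"ax":0,"ay":0,"az":-0.4,"claw":0.01}]'; python3 - <<'E'
from h import *
s=ctrl.state(); print(s["torque"],s["finger_gap"]*.0854,s["joint_positions"].round(1))
c=cam("scene");crop(c,255,130,150,150,4,"s5"); c=cam("wrist","w5")
E
```

```text
time_s: 4.95
eef_pos: [0.4444, -0.2608, 0.1208]
tool_rot: [-180.0, 0.0, 170.6]
force: [0.1, 0.4, -2.8]
finger_gap: 0.184
[ 0.17869427 -0.23242476  0.01394438] 0.015717442573083513 [ 49.7  23.2 -27.3 112.8  14.3  47.2  95.1]
```

View pics/s5.png

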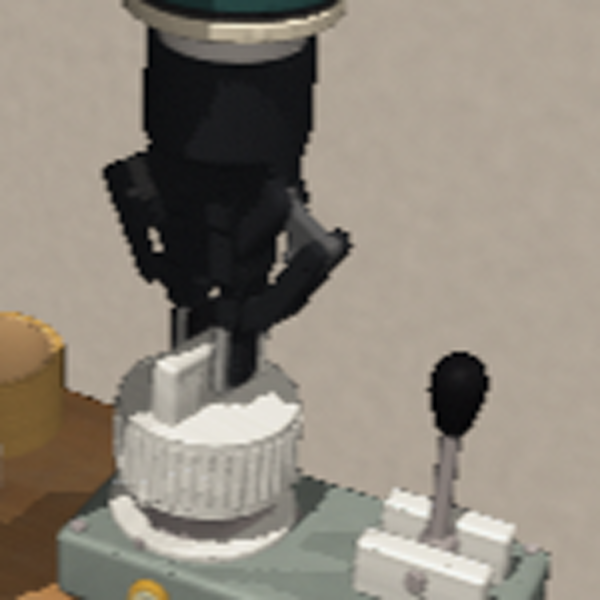

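View pics/w5.png

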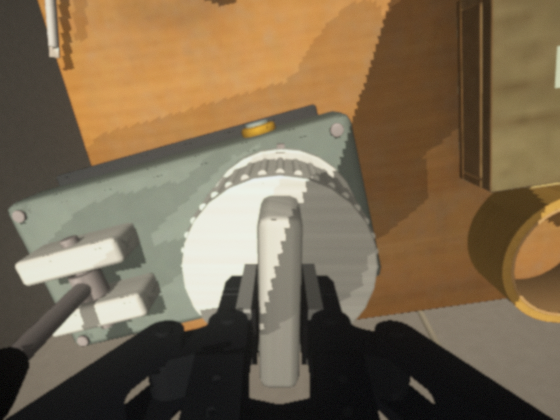

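The vertical force changed from +3–5 N to −2.8 N, so the fingers now seem to be carrying the cap over the gaps. I'll release it so it drops.

```bash
python3 -m jog '[{"x":0,"y":0,"z":0,"ax":0,"ay":0,"az":0,"claw":0.035},{"x":0,"y":0,"z":0,"ax":0,"ay":0,"az":0,"claw":0.035},{"x":0,"y":0,"z":0,"ax":0,"ay":0,"az":0,"claw":0.035},{"x":0,"y":0,"z":0,"ax":0,"ay":0,"az":0,"claw":0.035}]'; python3 - <<'E'
from h import *
c=cam("scene");crop(c,255,130,150,150,4,"s6"); c=cam("wrist","w6")
E
```

```text
time_s: 5.55
eef_pos: [0.4445, -0.2608, 0.1209]
tool_rot: [-180.0, 0.0, 170.6]
force: [0.0, 1.0, -0.4]
finger_gap: 0.41
```

View pics/s6.png

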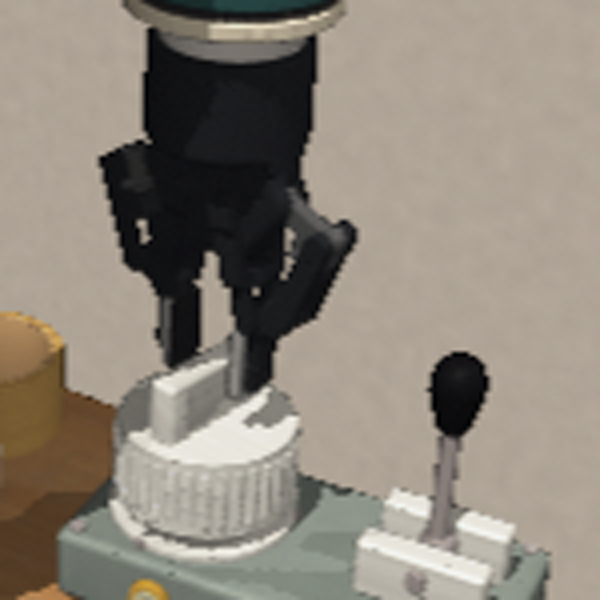

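View pics/w6.png

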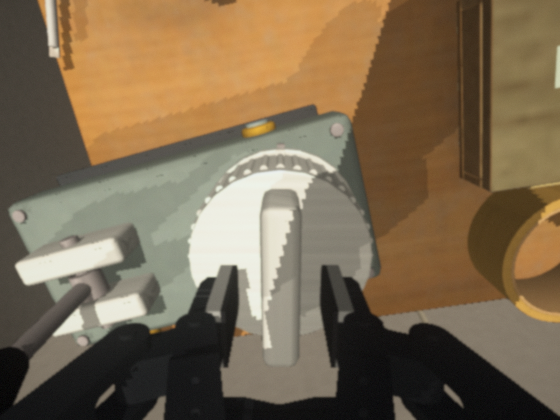

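The cap has dropped: in the scene crop its skirt is now down near the base collar. Next I lower by the same 12 mm and re-grip.

```bash
python3 -m jog '[{"x":0,"y":0,"z":0.006,"ax":0,"ay":0,"az":0,"claw":0.035},{"x":0,"y":0,"z":0.012,"ax":0,"ay":0,"az":0,"claw":0.035},{"x":0,"y":0,"z":0.012,"ax":0,"ay":0,"az":0,"claw":0.01},{"x":0,"y":0,"z":0.012,"ax":0,"ay":0,"az":0,"claw":0.01},{"x":0,"y":0,"z":0.012,"ax":0,"ay":0,"az":0,"claw":0.01},{"x":0,"y":0,"z":0.012,"ax":0,"ay":0,"az":0,"claw":0.01}]' 30; python3 -m jog '[{"x":0,"y":0,"z":0.0003,"ax":0,"ay":0,"az":0.08,"claw":0.01},{"x":0,"y":0,"z":0.0005,"ax":0,"ay":0,"az":0.16,"claw":0.01},{"x":0,"y":0,"z":0.0008,"ax":0,"ay":0,"az":0.24,"claw":0.01},{"x":0,"y":0,"z":0.001,"ax":0,"ay":0,"az":0.32,"claw":0.01},{"x":0,"y":0,"z":0.0012,"ax":0,"ay":0,"az":0.4,"claw":0.01}]'; python3 - <<'E'
from h import *
s=ctrl.state(); print(s["torque"],s["finger_gap"]*.0854,s["joint_positions"].round(1))
c=cam("wrist","w7")
E
```

```text
time_s: 6.4
eef_pos: [0.4444, -0.2608, 0.1089]
tool_rot: [-180.0, 0.0, 170.6]
force: [-0.1, 0.6, -1.8]
finger_gap: 0.178
time_s: 7.02
eef_pos: [0.4446, -0.2613, 0.1081]
tool_rot: [-180.0, 0.1, 147.5]
force: [-1.2, -2.5, 2.1]
finger_gap: 0.183
[-0.4485242   0.35171054  0.08015208] 0.015602577701631499 [ 45.1  23.5 -21.8 113.4  12.1  45.1  73.9]
```

View pics/w7.png

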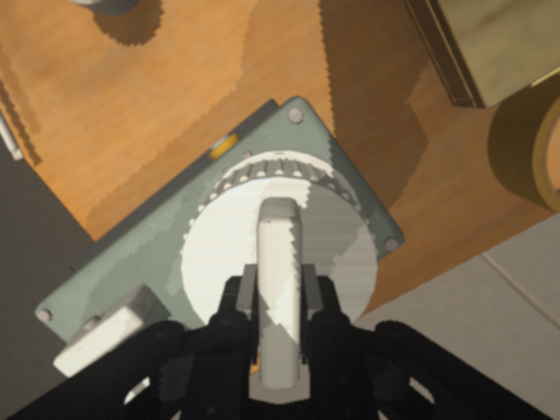

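```bash
python3 -m jog '[{"x":0,"y":0,"z":0.0003,"ax":0,"ay":0,"az":0.08,"claw":0.01},{"x":0,"y":0,"z":0.0005,"ax":0,"ay":0,"az":0.16,"claw":0.01},{"x":0,"y":0,"z":0.0008,"ax":0,"ay":0,"az":0.24,"claw":0.01},{"x":0,"y":0,"z":0.001,"ax":0,"ay":0,"az":0.32,"claw":0.01},{"x":0,"y":0,"z":0.0013,"ax":0,"ay":0,"az":0.4,"claw":0.01},{"x":0,"y":0,"z":0.0016,"ax":0,"ay":0,"az":0.48,"claw":0.01},{"x":0,"y":0,"z":0.0018,"ax":0,"ay":0,"az":0.56,"claw":0.01},{"x":0,"y":0,"z":0.002,"ax":0,"ay":0,"az":0.64,"claw":0.01},{"x":0,"y":0,"z":0.0023,"ax":0,"ay":0,"az":0.72,"claw":0.01},{"x":0,"y":0,"z":0.0025,"ax":0,"ay":0,"az":0.78,"claw":0.01}]'; python3 - <<'E'
from h import *
s=ctrl.state(); print(s["torque"],s["finger_gap"]*.0854,s["joint_positions"].round(1))
E
```

```text
time_s: 8.32
eef_pos: [0.4446, -0.2611, 0.1055]
tool_rot: [180.0, 0.1, 102.5]
force: [-0.1, -0.5, -2.4]
finger_gap: 0.18
[-0.00854454 -0.04253894 -0.03791513] 0.015353005892361585 [ 36.9  22.7 -11.9 113.8   6.6  44.   33.7]
```

```bash
python3 -m jog '[{"x":0,"y":0,"z":0.0002,"ax":0,"ay":0,"az":0.03,"claw":0.01},{"x":0,"y":0,"z":0.0003,"ax":0,"ay":0,"az":0.06,"claw":0.01},{"x":0,"y":0,"z":0.0004,"ax":0,"ay":0,"az":0.09,"claw":0.01},{"x":0,"y":0,"z":0.0005,"ax":0,"ay":0,"az":0.115,"claw":0.01},{"x":0,"y":0,"z":0.0005,"ax":0,"ay":0,"az":0.13,"claw":0.01},{"x":0,"y":0,"z":0.0005,"ax":0,"ay":0,"az":0.13,"claw":0.01}]'; python3 - <<'E'
from h import *
s=ctrl.state(); print(s["torque"],s["joint_positions"].round(1))
E
python3 -m jog '[{"x":0,"y":0,"z":0,"ax":0,"ay":0,"az":0.015,"claw":0.01},{"x":0,"y":0,"z":0,"ax":0,"ay":0,"az":0.03,"claw":0.01},{"x":0,"y":0,"z":0,"ax":0,"ay":0,"az":0.03,"claw":0.01}]'; python3 - <<'E'
from h import *
s=ctrl.state(); print(s["torque"])
c=cam("wrist","w8")
E
```

```text
time_s: 9.07
eef_pos: [0.4447, -0.2608, 0.105]
tool_rot: [179.9, 0.1, 95.1]
force: [1.2, 2.8, -1.0]
finger_gap: 0.18
[ 0.53766969 -0.27959051  0.13588052] [ 35.5  22.7 -10.3 113.8   5.7  43.9  27. ]
time_s: 9.45
eef_pos: [0.4446, -0.2607, 0.105]
tool_rot: [180.0, 0.0, 93.4]
force: [-0.6, 2.7, 0.4]
finger_gap: 0.179
[0.81834308 0.00533089 0.5891457 ]
```

View pics/w8.png

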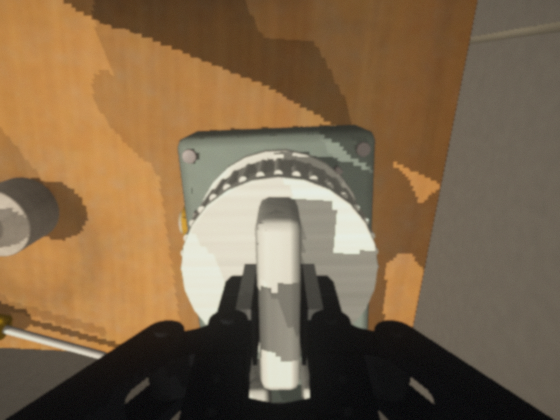

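Torque about the vertical has risen to 0.59 N·m near the expected stop angle. I'll press a little further to confirm it.

```bash
python3 -m jog '[{"x":0,"y":0,"z":0,"ax":0,"ay":0,"az":0.015,"claw":0.01},{"x":0,"y":0,"z":0,"ax":0,"ay":0,"az":0.03,"claw":0.01},{"x":0,"y":0,"z":0,"ax":0,"ay":0,"az":0.03,"claw":0.01}]'; python3 - <<'E'
from h import *
s=ctrl.state(); print(s["torque"])
c=cam("wrist","w9")
c=cam("scene");crop(c,255,130,150,150,4,"s9")
E
```

```text
time_s: 9.88
eef_pos: [0.4447, -0.2606, 0.105]
tool_rot: [180.0, 0.0, 91.7]
force: [-0.2, 4.4, -1.6]
finger_gap: 0.182
[ 0.74848514 -0.02625423  0.97237524]
```

View pics/w9.png

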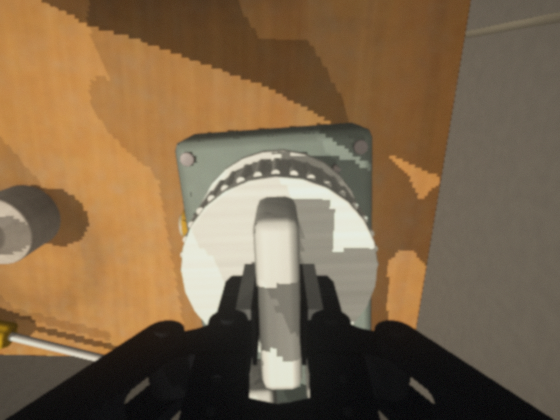

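View pics/s9.png

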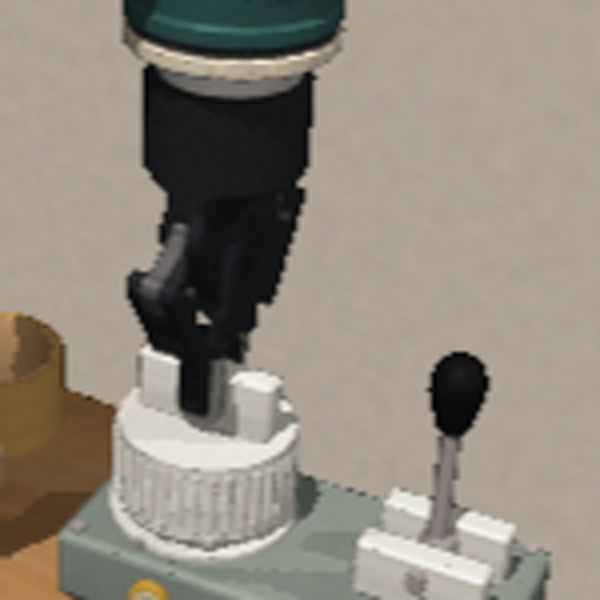

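The bar is now skewed 2–3° in the fingers with 1 N·m of torque, so the cap is at its stop. Open and back off upward.

```bash
python3 -m jog '[{"x":0,"y":0,"z":0,"ax":0,"ay":0,"az":0,"claw":0.06},{"x":0,"y":0,"z":0,"ax":0,"ay":0,"az":0,"claw":0.06},{"x":0,"y":0,"z":0,"ax":0,"ay":0,"az":0,"claw":0.06},{"x":0,"y":0,"z":-0.03,"ax":0,"ay":0,"az":0,"claw":0.06},{"x":0,"y":0,"z":-0.07,"ax":0,"ay":0,"az":0,"claw":0.06},{"x":0,"y":0,"z":-0.11,"ax":0,"ay":0,"az":0,"claw":0.06},{"x":0,"y":0,"z":-0.125,"ax":0,"ay":0,"az":0,"claw":0.06},{"x":0,"y":0,"z":-0.125,"ax":0,"ay":0,"az":0,"claw":0.06}]'; python3 - <<'E'
from h import *
c=cam("wrist","w10"); np.save("w10.npy",c,allow_pickle=True)
crop(c,190,110,180,150,4,"w10c")
c=cam("scene");crop(c,255,130,150,150,4,"s10")
E
```

```text
time_s: 10.98
eef_pos: [0.4448, -0.2607, 0.2304]
tool_rot: [179.9, 0.1, 91.7]
force: [0.0, 0.2, -0.7]
finger_gap: 0.703
```

View pics/w10.png

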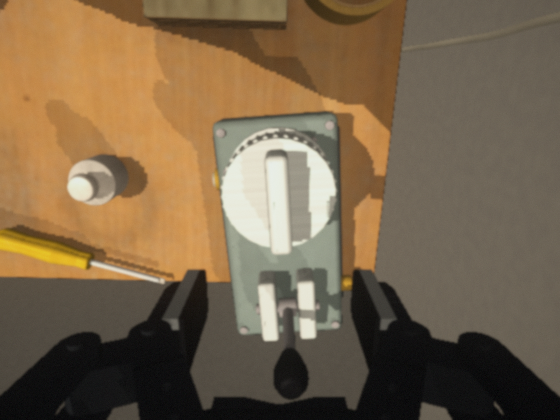

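View pics/w10c.png

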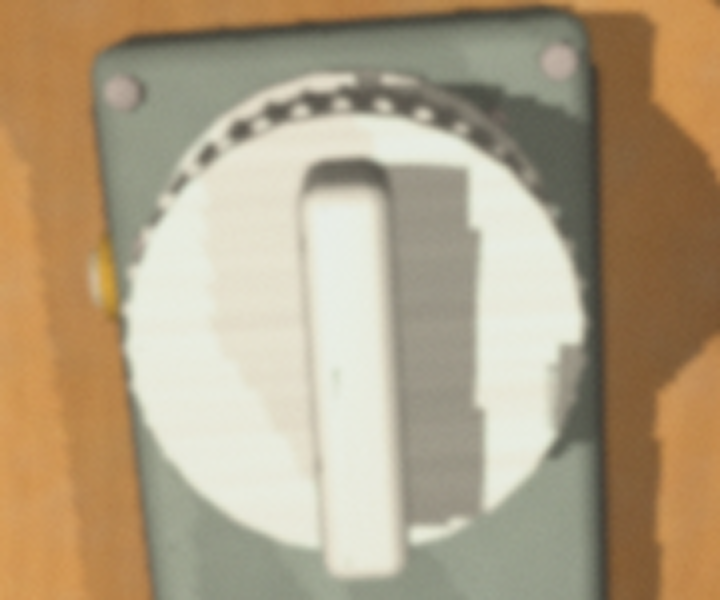

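View pics/s10.png

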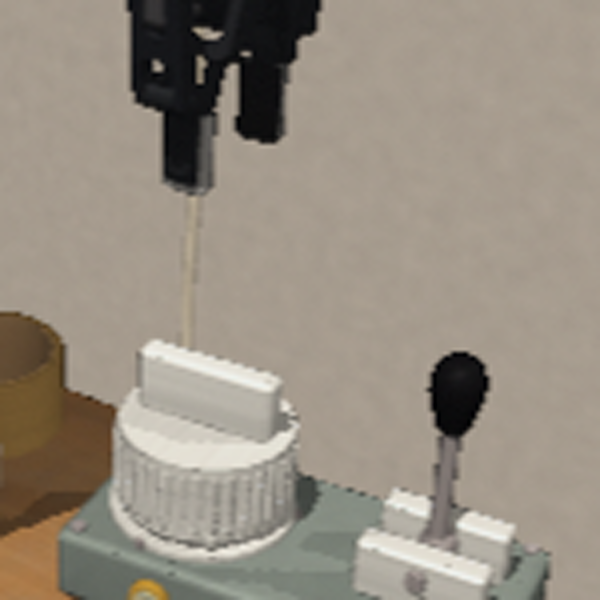

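```bash
python3 - <<'E'
from h import *
c=cam("wrist"); t=cam("top"); crop(t,285,175,140,100,5.5,"top10")
f=lambda u,v,z: onz(c,190+u/4,110+v/4,z)
ang=lambda d: np.degrees(np.arctan2(d[1],d[0]))
L=f(303,200,.13)-f(327,570,.13);Rr=f(387,200,.13)-f(407,565,.13); print(ang(L),ang(Rr))
s=f(558,60,.045)-f(123,92,.045); print("unit x ang",ang(s),np.linalg.norm(s))
# unit y from far screws in full image
a=onz(c,190+123/4,110+92/4,.045);b=onz(c,243,330,.045);print("unit y",ang(a-b)-90,np.linalg.norm(a-b))
a=onz(c,190+558/4,110+60/4,.045);b=onz(c,335,325,.045);print("unit y",ang(a-b)-90,np.linalg.norm(a-b))
print("knob",onz(c,291,372,.154))
E
```

```text
94.77053187999346 95.19077827675505
unit x ang 5.840158503733524 0.09390052560668778
unit y 5.516456779325054 0.200065692668858
unit y 5.705913970684946 0.2008683471299469
knob [ 0.45541808 -0.37432381  0.154     ]
```

View pics/top10.png

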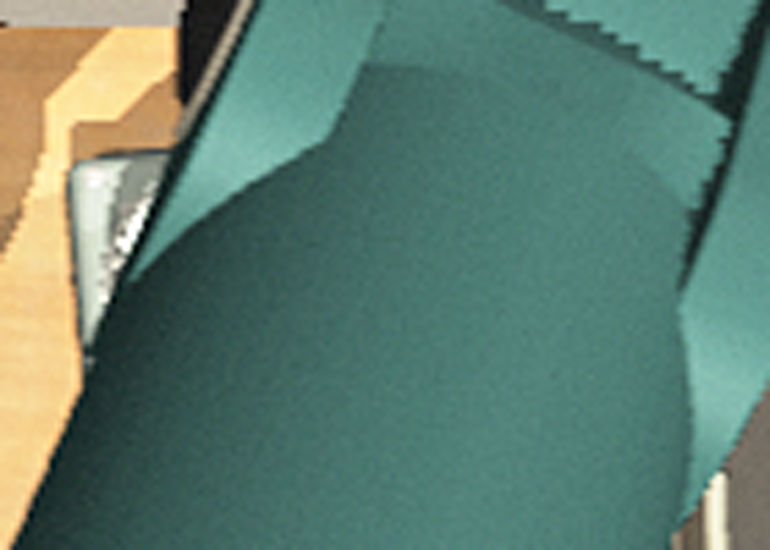

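The bar is at 89.3° in the unit frame (stop 90°), and the cap sits low. Next I shut the fingers and go over to the −y side of the knob.

```bash
python3 -m jog '[{"x":-0.03,"y":0.002,"z":0,"ax":0,"ay":0,"az":-0.07,"claw":0},{"x":-0.07,"y":0.005,"z":0,"ax":0,"ay":0,"az":-0.07,"claw":0},{"x":-0.11,"y":0.0075,"z":0,"ax":0,"ay":0,"az":-0.07,"claw":0},{"x":-0.14,"y":0.0095,"z":0,"ax":0,"ay":0,"az":-0.07,"claw":0},{"x":-0.159,"y":0.0105,"z":0,"ax":0,"ay":0,"az":-0.07,"claw":0},{"x":-0.159,"y":0.0105,"z":0.02,"ax":0,"ay":0,"az":-0.07,"claw":0},{"x":-0.159,"y":0.0105,"z":0.02,"ax":0,"ay":0,"az":-0.07,"claw":0}]'; python3 - <<'E'
from h import *
s=ctrl.state();print(s["joint_positions"].round(1))
c=cam("scene");crop(c,255,130,150,150,4,"s11"); c=cam("wrist","w11")
E
```

```text
time_s: 12.05
eef_pos: [0.4588, -0.418, 0.2069]
tool_rot: [-179.8, -0.2, 95.7]
force: [-0.6, -0.6, 0.5]
finger_gap: -0.002
[44.6 25.1 -6.7 94.2  3.2 61.2 42.6]
```

View pics/s11.png

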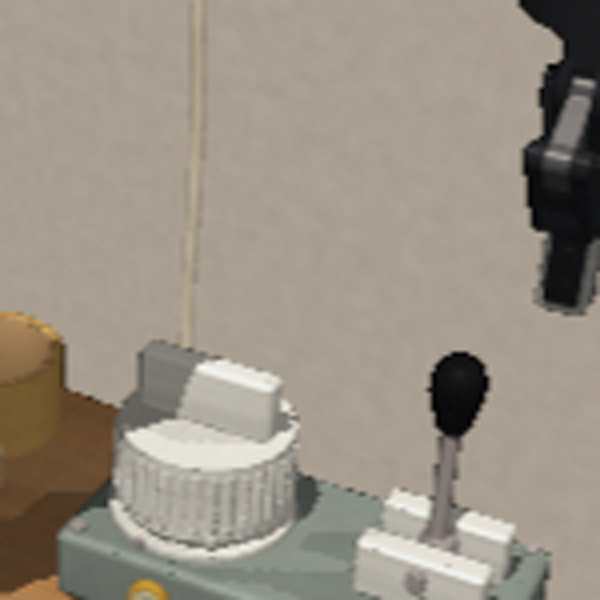

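View pics/w11.png

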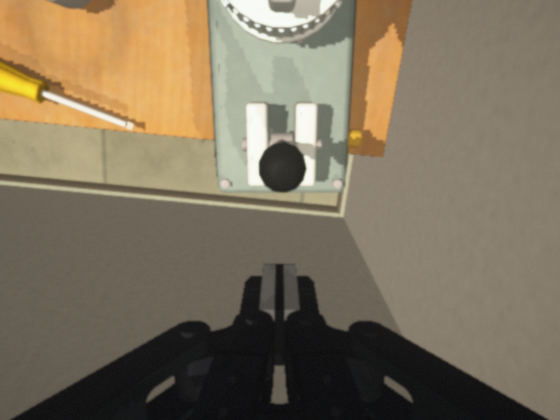

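```bash
python3 -m jog '[{"x":0,"y":0,"z":0.03,"ax":0,"ay":0,"az":0,"claw":0},{"x":0,"y":0,"z":0.06,"ax":0,"ay":0,"az":0,"claw":0},{"x":0,"y":0,"z":0.08,"ax":0,"ay":0,"az":0,"claw":0},{"x":0,"y":0,"z":0.08,"ax":0,"ay":0,"az":0,"claw":0}]'; python3 -m jog '[{"x":0.008,"y":0,"z":0,"ax":0,"ay":0,"az":0,"claw":0},{"x":0.016,"y":0,"z":0,"ax":0,"ay":0,"az":0,"claw":0},{"x":0.022,"y":0,"z":0,"ax":0,"ay":0,"az":0,"claw":0},{"x":0.027,"y":0,"z":0,"ax":0,"ay":0,"az":0,"claw":0},{"x":0.032,"y":0,"z":0,"ax":0,"ay":0,"az":0,"claw":0},{"x":0.037,"y":0,"z":0,"ax":0,"ay":0,"az":0,"claw":0}]';  python3 - <<'E'
from h import *
c=cam("scene");crop(c,255,130,150,150,4,"s12"); c=cam("wrist","w12")
E
```

```text
time_s: 12.65
eef_pos: [0.4592, -0.4179, 0.1282]
tool_rot: [-179.9, -0.1, 95.8]
force: [0.6, 0.6, 0.6]
finger_gap: -0.007
time_s: 13.4
eef_pos: [0.4555, -0.381, 0.1284]
tool_rot: [-179.9, -0.1, 95.7]
force: [1.2, -2.9, -2.0]
finger_gap: -0.001
```

View pics/s12.png

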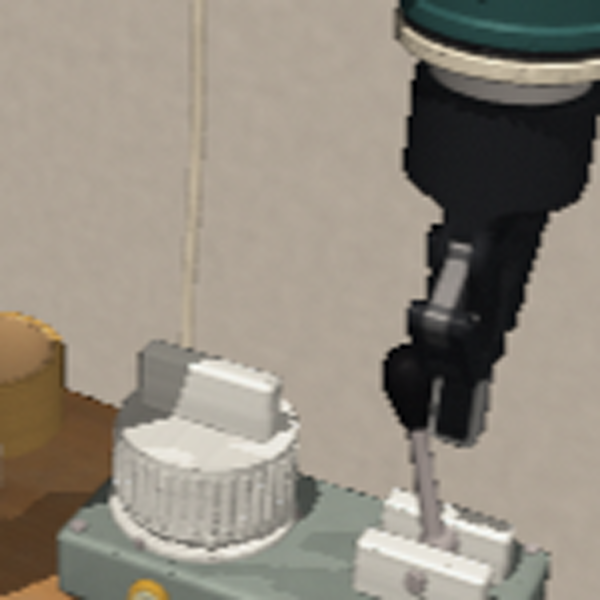

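View pics/w12.png

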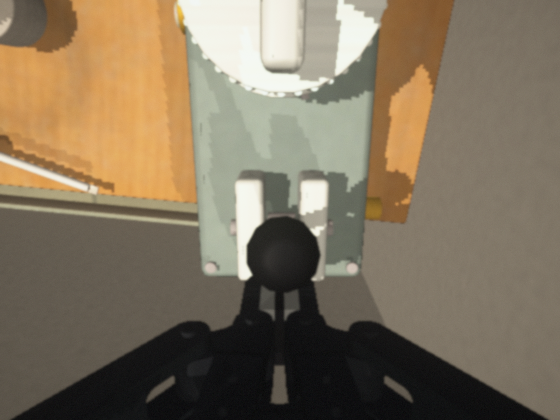

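Knob is being pushed squarely (about 0.27 rad). Push 14 mm more.

```bash
python3 -m jog '[{"x":0.005,"y":0,"z":0,"ax":0,"ay":0,"az":0,"claw":0},{"x":0.009,"y":0,"z":0,"ax":0,"ay":0,"az":0,"claw":0},{"x":0.012,"y":0,"z":0,"ax":0,"ay":0,"az":0,"claw":0},{"x":0.014,"y":0,"z":0,"ax":0,"ay":0,"az":0,"claw":0},{"x":0.014,"y":0,"z":0,"ax":0,"ay":0,"az":0,"claw":0},{"x":0.014,"y":0,"z":0,"ax":0,"ay":0,"az":0,"claw":0}]';  python3 - <<'E'
from h import *
c=cam("scene");crop(c,255,130,150,150,4,"s13")
import math
u=np.array([-.0993,.995]);pv=np.array([.4567,-.3805])
w=cam("wrist","w13")
for th in (0.3,.35,.4,.45,.5):
    P=[*(pv+u*.09*math.sin(th)),.064+.09*math.cos(th)]; print(th,((proj(c,P)-[255,130])*4).round(),proj(w,P).round())
P=[*pv,.064]; print("pivot",((proj(c,P)-[255,130])*4).round())
E
```

```text
time_s: 14.25
eef_pos: [0.4537, -0.3671, 0.1282]
tool_rot: [-179.9, -0.1, 95.7]
force: [0.0, -6.3, -2.5]
finger_gap: 0.002
0.3 [405. 376.] [285. 277.]
0.35 [396. 376.] [286. 265.]
0.4 [387. 376.] [286. 252.]
0.45 [378. 377.] [286. 240.]
0.5 [369. 379.] [286. 228.]
pivot [440. 546.]
```

View pics/s13.png

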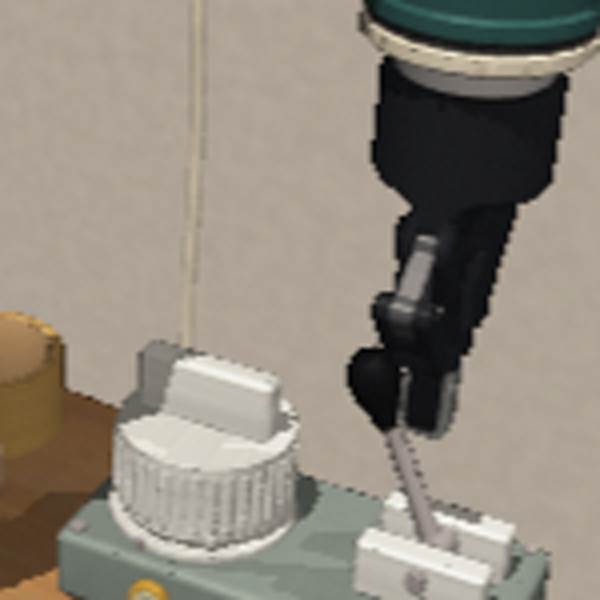

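View pics/w13.png

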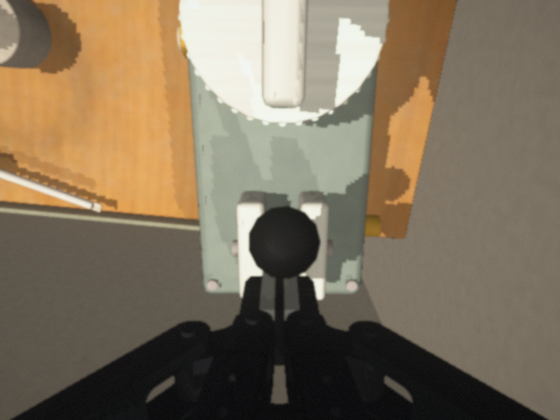

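Lever leans about 0.44 rad (scene knob at crop (377,383), wrist v≈242). Hold, then retreat and rise.

```bash
python3 -m jog '[{"x":0,"y":0,"z":0,"ax":0,"ay":0,"az":0,"claw":0},{"x":0,"y":0,"z":0,"ax":0,"ay":0,"az":0,"claw":0},{"x":0,"y":0,"z":0,"ax":0,"ay":0,"az":0,"claw":0},{"x":0,"y":0,"z":0,"ax":0,"ay":0,"az":0,"claw":0},{"x":0,"y":0,"z":0,"ax":0,"ay":0,"az":0,"claw":0},{"x":0,"y":0,"z":0,"ax":0,"ay":0,"az":0,"claw":0},{"x":0,"y":0,"z":0,"ax":0,"ay":0,"az":0,"claw":0},{"x":0,"y":0,"z":0,"ax":0,"ay":0,"az":0,"claw":0},{"x":0,"y":0,"z":0,"ax":0,"ay":0,"az":0,"claw":0},{"x":0,"y":0,"z":0,"ax":0,"ay":0,"az":0,"claw":0},{"x":0,"y":0,"z":0,"ax":0,"ay":0,"az":0,"claw":0},{"x":0,"y":0,"z":0,"ax":0,"ay":0,"az":0,"claw":0},{"x":0,"y":0,"z":0,"ax":0,"ay":0,"az":0,"claw":0},{"x":0,"y":0,"z":0,"ax":0,"ay":0,"az":0,"claw":0}]'; python3 -m jog '[{"x":-0.015,"y":0,"z":0,"ax":0,"ay":0,"az":0,"claw":0},{"x":-0.03,"y":0,"z":0,"ax":0,"ay":0,"az":0,"claw":0},{"x":-0.045,"y":0,"z":0,"ax":0,"ay":0,"az":0,"claw":0},{"x":-0.065,"y":0,"z":0,"ax":0,"ay":0,"az":0,"claw":0},{"x":-0.08,"y":0,"z":0,"ax":0,"ay":0,"az":0,"claw":0},{"x":-0.08,"y":0,"z":-0.04,"ax":0,"ay":0,"az":0,"claw":0},{"x":-0.08,"y":0,"z":-0.08,"ax":0,"ay":0,"az":0,"claw":0},{"x":-0.08,"y":0,"z":-0.11,"ax":0,"ay":0,"az":0,"claw":0},{"x":-0.08,"y":0,"z":-0.11,"ax":0,"ay":0,"az":0,"claw":0}]';  python3 - <<'E'
from h import *
c=cam("scene","s14f");crop(c,255,130,150,150,4,"s14"); c=cam("wrist","w14");c=cam("top","t14")
E
```

```text
time_s: 16.1
eef_pos: [0.4537, -0.3675, 0.1283]
tool_rot: [-179.9, -0.1, 95.7]
force: [0.6, -5.8, -2.0]
finger_gap: -0.001
time_s: 17.23
eef_pos: [0.4626, -0.4482, 0.2406]
tool_rot: [180.0, 0.1, 95.7]
force: [-0.5, 0.0, 0.8]
finger_gap: -0.002
```

View pics/s14f.png

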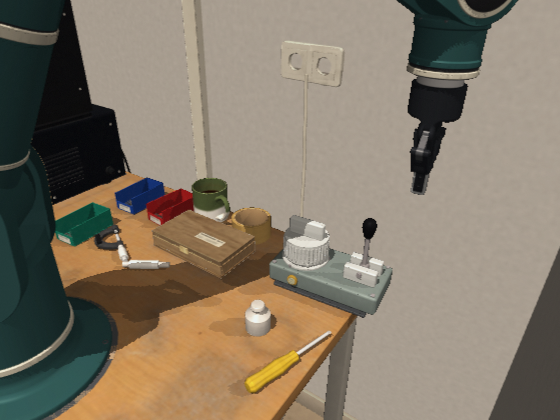

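View pics/s14.png

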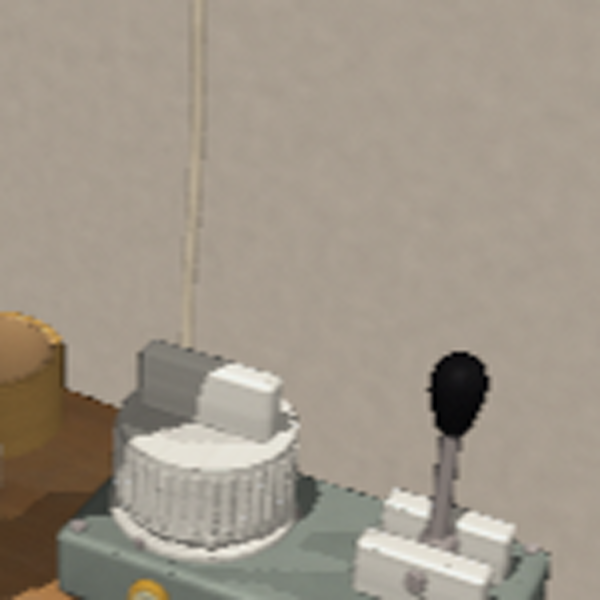

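View pics/t14.png

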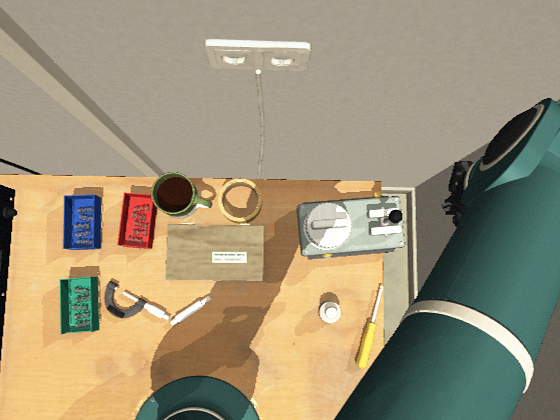

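View pics/w14.png

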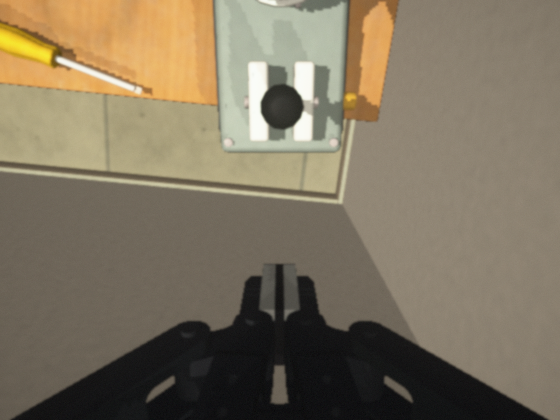

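Scene crop: cap low with its bar along the pot, as after release. The lever is upright with the knob at crop (459,393), the same spot as before. The top view shows tape roll, mug and tools where they were. Handing in.

```bash
python3 - <<'E'
from h import *
b=cv2.imread("pics/top0.png").astype(int);a=cv2.imread("pics/t14.png").astype(int)
d=np.abs(a-b).max(2)>60; print("changed px in tape/mug/case region",d[170:290,60:290].sum())
print(ctrl.state()["force"]); print(ctrl.hand_in())
E
```

```text
changed px in tape/mug/case region 328
[0.06546422 0.72766871 0.00300017]
the job is handed in; nothing more can be done
None
```

```bash
python3 - <<'E'
import cv2,numpy as np
b=cv2.imread("pics/top0.png").astype(int);a=cv2.imread("pics/t14.png").astype(int)
d=(np.abs(a-b).max(2)>60).astype(np.uint8)[170:290,60:290]
n,l,s,c=cv2.connectedComponentsWithStats(d)
for k in range(1,n):
    if s[k][4]>8: print(s[k]+[60,170,0,0,0])
print("mug/tape window",d[0:60,90:205].sum())
E
```

```text
[247 181   9   7  36]
[240 187  12  21 141]
[239 218   7   5  21]
[277 255  13  35 113]
[209 281   8   9  17]
mug/tape window 198
```

```bash
python3 - <<'E'
import cv2,numpy as np
b=cv2.imread("pics/top0.png");a=cv2.imread("pics/t14.png")
cv2.imwrite("pics/cmp.png",cv2.resize(np.hstack([b[165:240,200:290],a[165:240,200:290]]),None,fx=4,fy=4,interpolation=cv2.INTER_CUBIC))
E
```

```text
(no output)
```

View pics/cmp.png

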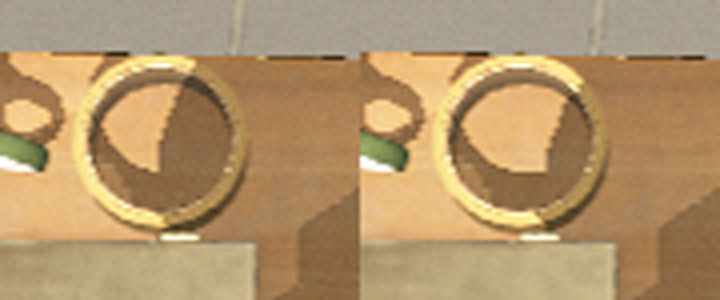

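The job is done and handed in at about 17 s of the 54 s allowed; the hand-in reports no verdict.

**Cap:**
- I gripped the bar and turned the cap about 46° backward without lifting it.
- When I let go, it dropped a clear step in the images.
- I re-gripped it 12 mm lower and turned it forward until the torque rose to about 1 N·m.
- After release the bar measured about 89.3° in the unit frame, against the 90° stop. I judged the final height from pictures and did not measure it.

**Lever:** I pushed it with closed fingers to about 0.44 rad toward the cap, measured from the images. I held it there for about 2 s, and it sprang back upright.

**Last checks:**
- The fingers touch nothing, with the force reading under 1 N.
- The lever is back at its starting position in the picture.
- The before/after top views differ by 328 pixels in the tape, mug and case area. I looked closely only at the tape roll: its outline is unchanged and only the arm's shadow had moved. The rest I take to be shadow too.

The first move command was refused because each row needs all seven keys. The arm did not move on that call.

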